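Find the thread hand of the ribbon-stand cap and hold it off

TASK

I want to change the red ribbon: unscrew the black cap on top of the red ribbon stand, lift it off and finish while still holding it in the gripper, a good 8 cm above where it sat and over its stand, nothing else carrying it. Nobody remembers whether this cap has an ordinary or a reverse thread, so feel which way it gives: if it is blocked one way try the other, and turn it loose before you lift. Leave the blue stand's cap alone and do not shift the other things on the counter.

Things in the scene. Friction and masses are not known exactly. Their poses are not given: they have to be found in the camera images.
- cap_red: black ribbed round screw cap, on the red stand, 44 diameter, 34 tall, about 60 g, white pointer line on its flat top along its +x. Origin: centre of its lower rim; z up along its axis. Screwed on, but not tight; at the start the pointer is within 4 degrees of the stand's +x. How it unscrews: see seat_red.
- seat_red (a point): Centre of the red stand's cap seat, on the spindle axis. Steep quarter-turn thread, hand not visible and different from start to start: one way the cap is blocked after 2 to 12 degrees (up to 20 if forced), the other way it turns easily to a stop at about 85. Turned 50 to 80 degrees that way (aim at 65) it lifts off freely; before that it is held down, and wound hard against the stop it binds.
- stand_red: fixed ribbon stand: two red ribbon spools (84 wide, also red from above) on an upright spindle, dark foot 130 wide. Origin: centre of the foot's underside; z: spindle axis. The cap's seat (a flat 52 mm aluminium washer, wider than the cap) is 116 above the origin; the spindle stub ends 24 above the seat, inside the cap.
- cap_blue: black ribbed round screw cap, on the blue stand, the same kind: 44 diameter, 34 tall, about 60 g, white pointer line on its flat top along its +x. Origin: centre of its lower rim; z up along its axis. To be left alone.
- stand_blue: fixed ribbon stand: two blue ribbon spools (84 wide, also blue from above) on an upright spindle, dark foot 130 wide. Origin: centre of the foot's underside; z: spindle axis. The cap's seat (a flat 52 mm aluminium washer, wider than the cap) is 116 above the origin; the spindle stub ends 24 above the seat, inside the cap.
- pen_pot: bystander: blue ceramic pot, 72 wide, 90 tall, holding four pens that stick up to 130; origin: centre of its underside
- gift_box: bystander: green gift box with white lid and red bands, 104 x 104 x 71; origin: centre of its underside
- tape_dispenser: bystander: grey desk tape dispenser, 150 x 60 x 90 tall; origin: centre of its underside
- stapler: bystander: orange and black stapler, 140 x 34 x 49; origin: centre of its underside
- spare_spool: bystander: spare spool of yellow ribbon lying flat, 68 wide, 30 tall; origin: centre of its underside
- snow_globe: bystander: snow globe on a wooden foot, 72 wide, 81 tall; origin: centre of its underside

How it is judged:
On the way, in this order (a step that is already met when the one before it is completed fails the run):
1. the red stand's cap is turned loose (more than 35 degrees from where the stand's x axis points) while still down on its seat (angle between the x axis of cap_red and the x axis of stand_red, either way round above 0.61 rad and z of cap_red in the frame of stand_red below 0.124 m), for 0.05 s.
2. the cap is lifted clear of the spindle stub by the fingers (z of cap_red in the frame of stand_red above 0.146 m and contact force between the fingers and cap_red above 1 N), for 0.1 s.
At the end, for the whole second after the job is handed in: The red stand's cap is held still (under 5 cm/s) by the fingers (over 1 N), its lower rim at least 60 mm above its seat and within 80 mm sideways of the spindle axis, not touching the stand; the blue stand's cap is still on its seat (z of cap_red in the frame of stand_red above 0.176 m and horizontal distance between cap_red and stand_red below 0.08 m and contact force between the fingers and cap_red above 1 N and contact force between cap_red and stand_red below 0.1 N and linear speed of cap_red below 0.05 m/s and z of cap_blue in the frame of stand_blue below 0.122 m and horizontal distance between cap_blue and stand_blue below 0.008 m); the arm keeps its last pose, push and grip.
It fails at once if the blue stand's cap is shifted by over 8 mm or turned over 20 degrees (distance of cap_blue from where it was at the start of the episode above 0.008 m or angle between the x axis of cap_blue and the x axis of stand_blue, either way round above 0.35 rad).
It fails at once if another thing on the counter is moved over 30 mm (distance of any of pen_pot, gift_box, tape_dispenser, stapler, spare_spool, snow_globe from where it was at the start of the episode above 0.03 m).
It also fails if it takes over 42 s, if anything falls off the work surface, if the arm or the gripper's body presses on something with over 40 N, if the wrist force passes 120 N, or if a joint passes its speed limit or range.

ROBOT

A 6-joint arm with a two-finger parallel gripper is mounted at the origin on the work surface. World frame = base frame: x ahead of the robot, y to its left, z up, the work surface at z = 0. Lengths are in m, angles in rad, forces in N, time in s.
With the tool pointing down it reaches from about 0.35 to 0.85 m from the base axis. Payload 8.1 kg.
Tool frame: the origin (TCP) lies between the finger pads; the fingertips stand 19 mm ahead of it and the grasp point (between the pads) is the TCP; z points along the fingers, y is the line along which they close (so a half turn about z gives the same grasp; the last joint's range is limited). The gripper opens to 85 mm and grips with 20 to 120 N. Pads are 22 mm wide; open, the fingers measure 114 mm over their backs; the gripper's body (76 mm by 85 mm) begins 54 mm behind the grasp point. The pads swing forward as they close: fully open they stand 13 mm farther back than shut.
Start: joints at [1.059, 0.13, 1.488, -0, 1.523, -0.085], TCP at [0.248, 0.546, 0.25] pointing down, gripper open.
Joint ranges: [-2.96, 2.96], [-0.89, 2.26], [0.02, 2.5], [-1.34, 4.48], [0, 2.73], [-2.66, 2.66]. Speed limits (rad/s): [2.39, 2.39, 2.79, 3.14, 3.14, 3.14].

INTERFACE

Orientations are given as a unit quaternion [x, y, z, w].
In Python, from plant import ctrl gives the robot as it stands.
- The arm moves only by the shell command python3 -m crank 'ROWS' [FORCE]. ROWS is JSON, one flat list of numbers, 5 for each row, row after row: the shift along the world's x, y, z normalised to -1 to 1, where 1 is 0.04 m, then the turn about the world's z normalised to -1 to 1, where 1 is pi rad, then the opening, from 0 (shut) to 1 (fully open). A call has exactly 5 rows; each row shifts and turns the commanded pose from where the row before left it; what a row does not reach is not made up. A row lasts 1/10 s, in which the tool goes at most 50 mm and 8.59 degrees, less where a joint would pass 70% of its speed; a pose out of reach is approached as far as the arm can. A call with a number of a shift or a turn outside -1 to 1 is refused whole. A call with a gripper value outside its range is refused whole. The fingers move at their own pace and stop on an object; FORCE is the grip in N (left out, the last holds). Time passes only in rows, so rows that do not move let the fingers close, or fill a call up. It gives the time, the measured TCP pose, the force, the opening and the grip force at its end, in the units of the state.
- ctrl.get_state(): the state, without advancing time (a new reading comes with each control period).
- ctrl.read_camera(name): name is "side" or "top" or "wrist"; returns a dict with "color" (480x640x3 uint8, red, green, blue), "range_z" (480x640 float32, m along the optical axis (not along the pixel's ray), 0 where there is no reading), "fx", "fy", "cx", "cy" (pixels), "dist_coeffs" ([k1, k2, p1, p2, k3] as OpenCV has them; the pictures are not rectified), "origin" and "orientation" of the camera in the world. Camera axes: x right, y up, looking along -z (the intrinsics and any distortion apply to the point x, -y, -z); pixel columns grow to the right and rows downward; lengths in m; the calibration is good to about 2 mm. A picture is of the moment at which its call begins.
- ctrl.finish_job(): hands the job in; it is judged then, once.
The state is a dict: "t": time; "joint_positions": joint angles; "joint_velocities": joint speeds; "effort": joint torques, N m; "eef_pos": TCP position; "orientation": TCP orientation; "wrist_force": force on the tool from outside, world axes, zero at the start; "torque": the same for the moment, N m; "finger_gap": opening from 0.0 (shut) to 1.0 (fully open); "grasp_force": force on a finger pad.
Only numpy, scipy, OpenCV 4.12 (cv2) and the standard library are available. Lean on these libraries where they do the work, as an engineer would, in place of code of your own. Each camera call takes 0.05 s, during which the arm holds its last target. There are 200 camera calls.

## Working session

There is one attempt and no reset: what is moved stays moved. The work goes in short steps, Python scripts to look and compute and a shell command to move; the robot and the scene stay as the last step left them, time stands still between calls to the robot, and variables do not carry over. Pictures are saved under pics/ and viewed, at most 10 in all, crops included, and the job is handed in when it is done.

```bash
mkdir -p pics; ls; cat > h.py <<'E'
import numpy as np, cv2
from scipy.spatial.transform import Rotation as R
from plant import ctrl
def K(c): return np.array([[c["fx"],0,c["cx"]],[0,c["fy"],c["cy"]],[0,0,1]])
def rays(c,px):
    p=cv2.undistortPoints(np.array(px,float).reshape(-1,1,2),K(c),np.array(c["dist_coeffs"])).reshape(-1,2)
    d=np.c_[p[:,0],-p[:,1],-np.ones(len(p))]
    return np.array(c["origin"]),R.from_quat(c["orientation"]).apply(d)
def pts(c,px):
    o,d=rays(c,px); z=np.array([c["range_z"][int(v),int(u)] for u,v in px]); return o+d*z[:,None]
def plane(c,px,h):
    o,d=rays(c,px); return o+d*((h-o[2])/d[:,2])[:,None]
def save(c,n): cv2.imwrite("pics/"+n,c["color"][:,:,::-1])
E
python3 - <<'E'
from h import *
s=ctrl.get_state(); print({k:np.round(v,3).tolist() for k,v in s.items()})
for n in ("top","side"):
    c=ctrl.read_camera(n); save(c,n+"0.png"); print(n,c["origin"],c["orientation"],c["fx"])
E
```

```text
pics
{'t': 0.0, 'joint_positions': [1.059, 0.131, 1.489, 0.0, 1.523, -0.085], 'joint_velocities': [0.0, -0.0, 0.002, -0.0, 0.002, 0.002], 'effort': [-0.0, -56.938, -50.056, -0.0, 0.014, 0.0], 'eef_pos': [0.248, 0.546, 0.249], 'orientation': [0.212, 0.977, -0.001, -0.0], 'wrist_force': [0.52, 0.045, -0.511], 'torque': [0.062, 0.021, 0.004], 'grasp_force': 0.0, 'finger_gap': 0.998}
top [ 0.4005807  -0.08138759  0.98731111] [ 0.0841232  -0.07736931 -0.69246871  0.71233726] 469.2065439890895
side [ 0.29539025 -0.9742065   1.08819204] [ 0.37749874 -0.0606554  -0.14961196  0.91182887] 579.9374220123999
```

View pics/top0.png

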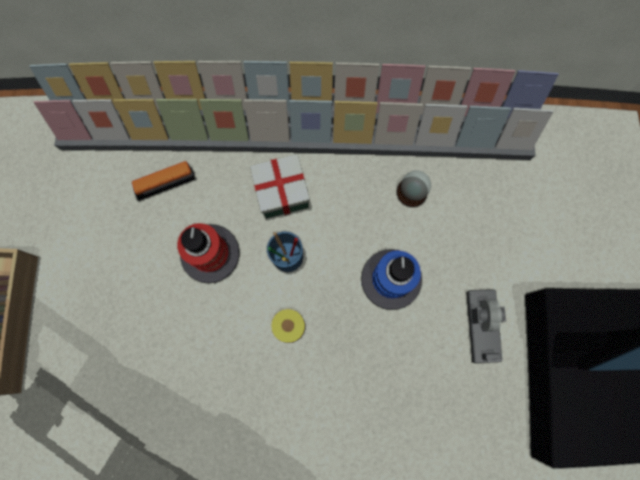

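View pics/side0.png

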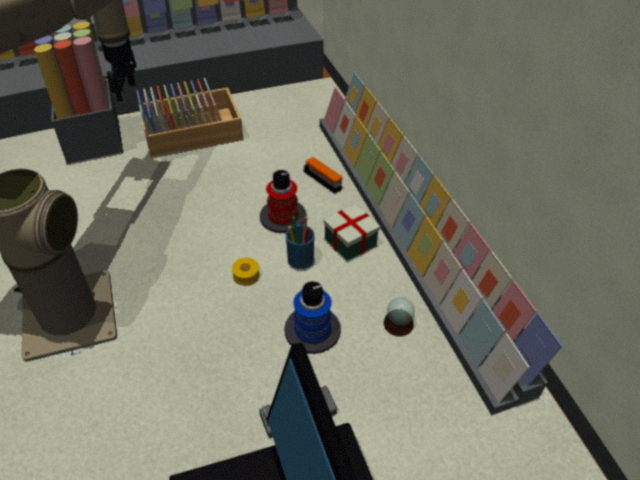

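The top view shows the red cap at about (195,238) with its pointer going up the image, the pen pot at (286,251) and the blue cap at (402,268). In the side view the red cap is at (281,180). Next I'll measure the cap from both views.

```bash
python3 - <<'E'
from h import *
O=[]
for n,(u,v) in (("top",(195,238)),("side",(281,180))):
    c=ctrl.read_camera(n); im=c["color"]; r=18
    x0,y0=u-r,v-r
    sub=im[y0:v+r,x0:u+r].astype(int)
    m=((sub.max(2)<55)).astype(np.uint8)
    nl,l,st,ce=cv2.connectedComponentsWithStats(m)
    i=1+np.argmax(st[1:,4]); yy,xx=np.nonzero(l==i); px=np.c_[xx+x0,yy+y0]
    P=pts(c,px); print(n,st[i],ce[i]+[x0,y0],"z pct",np.percentile(P[:,2],[5,25,50,75,90,97]).round(3))
    top=P[:,2]>np.percentile(P[:,2],95)-.006
    T=P[top]; print(" top pts",len(T),"mid-extent",(T.min(0)+T.max(0))/2,T.min(0),T.max(0),np.median(T[:,2]))
    cv2.imwrite(f"pics/c_{n}.png",cv2.resize(im[y0-20:v+r+20,x0-20:u+r+20,::-1],(500,500),interpolation=cv2.INTER_NEAREST))
    # all points in neighbourhood by depth: highest layer
    g=[(a,b) for a in range(u-25,u+25) for b in range(v-25,v+25)]
    Q=pts(c,g); k=(Q[:,2]>.14)&(Q[:,2]<.165); q=Q[k]
    (cc,_),rr=cv2.minEnclosingCircle(q[:,:2].astype(np.float32))[0:1]+(0,),cv2.minEnclosingCircle(q[:,:2].astype(np.float32))[1]
    print(" layer",k.sum(),cc,rr,np.median(q[:,2]),q[:,:2].mean(0))
E
python3 -c "
import cv2,numpy as np
cv2.imwrite('pics/cc.png',np.hstack([cv2.imread('pics/c_top.png'),cv2.imread('pics/c_side.png')])[:, :, :][::1,::1]) if 0 else cv2.imwrite('pics/cc.png',cv2.resize(np.hstack([cv2.imread('pics/c_top.png'),cv2.imread('pics/c_side.png')]),(800,400)))"
```

```text
top [  5   9  25  24 422] [194.11611374 240.7535545 ] z pct [0.131 0.149 0.15  0.152 0.153 0.154]
 top pts 338 mid-extent [0.50264995 0.05075708 0.56736184] [ 0.4005807  -0.08138759  0.14741257] [0.60471919 0.18290175 0.98731111] 0.15097109736961078
 layer 459 (0.5864419937133789, 0.16460859775543213) 0.02272087335586548 0.15073120585327693 [0.58554874 0.1628641 ]
side [ 10   9  17  19 250] [280.656 180.3  ] z pct [0.12  0.131 0.143 0.148 0.15  0.151]
 top pts 119 mid-extent [0.58540489 0.16390886 0.14940953] [0.56619923 0.14181085 0.14511317] [0.60461055 0.18600687 0.15370589] 0.1483390240114506
 layer 168 (0.5872521996498108, 0.16442754864692688) 0.025919612497091293 0.14786863682312357 [0.58608095 0.16031244]
```

View pics/cc.png

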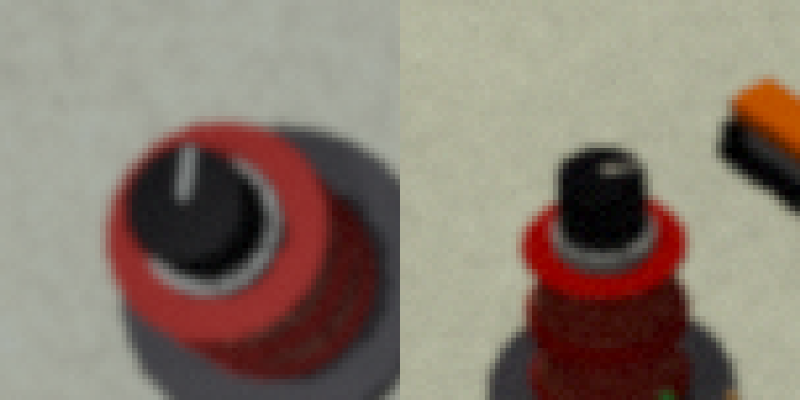

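The cap top centre is at about (0.586, 0.164, 0.150), and the two views agree within 1 to 2 mm. Now I'll check how tall things are along the path.

```bash
python3 - <<'E'
from h import *
c=ctrl.read_camera("side")
g=[(a,b) for a in range(30,420,2) for b in range(0,320,2) if c["range_z"][b,a]>0]
P=pts(c,g); a=np.array([.248,.546]);b=np.array([.586,.164]);d=(b-a)/np.linalg.norm(b-a)
rel=P[:,:2]-a; t=rel@d; s=np.abs(rel@[-d[1],d[0]])
for t0 in np.arange(-.05,.55,.05):
    k=(t>t0)&(t<t0+.05)&(s<.1)&(P[:,2]<.6)
    print(round(t0,2),k.sum(),P[k,2].max().round(3) if k.any() else None)
E
```

```text
-0.05 250 0.496
0.0 829 0.528
0.05 224 0.568
0.1 170 0.571
0.15 177 0.007
0.2 181 0.007
0.25 190 0.007
0.3 199 0.005
0.35 201 0.005
0.4 148 0.013
0.45 155 0.15
0.5 428 0.154
0.55 125 0.107
```

```bash
python3 -m crank '[0.4,-0.4,0.5,0,1, 0.8,-0.9,0,0,1, 0.8,-0.9,0,0,1, 0.8,-0.9,0,0,1, 0.8,-0.9,0,0,1]' 40; python3 -m crank '[0.8,-0.9,0,0,1, 0.8,-0.9,0,0,1, 0.8,-0.9,0,0,1, 0.8,-0.9,0,0,1, 0.8,-0.9,0,0,1]'; python3 -m crank '[0.8,-0.9,0,0,1, 0,0,0,0,1, 0,0,0,0,1, 0,0,0,0,1, 0,0,0,0,1]'
python3 - <<'E'
from h import *
s=ctrl.get_state(); print(s["eef_pos"],s["orientation"],s["joint_positions"],s["wrist_force"],s["torque"])
c=ctrl.read_camera("wrist"); save(c,"w0.png"); print(c["origin"],c["orientation"])
E
```

```text
t: 0.75
eef_pos: [0.3932, 0.3847, 0.2703]
orientation: [0.212, 0.977, 0.0, 0.0]
wrist_force: [-0.4, 1.2, 0.0]
finger_gap: 0.999
grasp_force: 0.0
t: 1.25
eef_pos: [0.5534, 0.2045, 0.2703]
orientation: [0.212, 0.977, 0.0, 0.0]
wrist_force: [0.5, 1.2, 0.5]
finger_gap: 0.996
grasp_force: 0.0
t: 1.75
eef_pos: [0.5837, 0.1714, 0.2704]
orientation: [0.211, 0.977, 0.0, -0.0]
wrist_force: [-0.5, 0.2, 0.8]
finger_gap: 0.996
grasp_force: 0.0
[0.58368083 0.17138557 0.27040389] [ 2.10959928e-01  9.77494699e-01  1.42053114e-04 -4.66780373e-05] [ 2.01166193e-01  1.45150545e-01  1.43561664e+00  2.97682296e-04
  1.56079673e+00 -9.44519332e-01] [-0.46410651  0.22218044  0.75391447] [ 0.02239317 -0.02875329  0.00996795]
[0.51361016 0.20298249 0.39468009] [-0.12718514 -0.08214411  0.5357173   0.8307125 ]
```

View pics/w0.png

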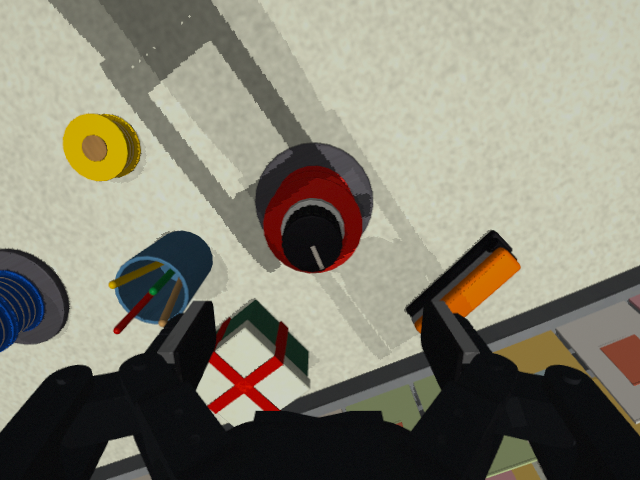

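The wrist view shows the cap top at about (313,243), with the pointer toward (317,258) and the pen pot well to the left. I'll refine the position from this view.

```bash
python3 - <<'E'
from h import *
c=ctrl.read_camera("wrist")
g=[(a,b) for a in range(265,365) for b in range(190,285)]
P=pts(c,g); k=(P[:,2]>.142)&(P[:,2]<.16)
q=P[k]; print(k.sum(),np.median(q[:,2]),q[:,:2].mean(0),cv2.minEnclosingCircle(q[:,:2].astype(np.float32)))
col=np.array([c["color"][b,a] for a,b in g]).astype(int)
w=k&(col.min(1)>110)&(np.ptp(col,axis=1)<50); print("line",w.sum(),P[w].mean(0))
v=P[w,:2].mean(0)-q[:,:2].mean(0); print("ptr yaw",np.degrees(np.arctan2(v[1],v[0])))
print("seat z",np.median(P[(P[:,2]>.108)&(P[:,2]<.124)&(np.ptp(col,axis=1)<30)][:,2]))
E
```

```text
2778 0.1505101786421268 [0.58527393 0.16550292] ((0.5866640210151672, 0.16505128145217896), 0.022460132837295532)
line 53 [0.59603545 0.16430527 0.15142684]
ptr yaw -6.350327737251637
seat z 0.1164238157843065
```

```bash
python3 -m crank '[0.06,-0.16,-0.5,0,1, 0,0,-0.8,0,1, 0,0,-0.8,0,1, 0,0,-0.7,0,1, 0,0,-0.48,0,1]' 40; python3 -m crank '[0,0,0,0,1, 0,0,0,0,0, 0,0,0,0,0, 0,0,0,0,0, 0,0,0,0,0]' 40; python3 -m crank '[0,0,0,0,0, 0,0,0,0,0, 0,0,0,0,0, 0,0,0,0,0, 0,0,0,0,0]'
python3 -c "
from h import *
s=ctrl.get_state();print(s['torque'],s['wrist_force'])
c=ctrl.read_camera('wrist');save(c,'w1.png')"
```

```text
t: 2.35
eef_pos: [0.5852, 0.1644, 0.1367]
orientation: [0.211, 0.977, -0.0, -0.001]
wrist_force: [-0.3, 0.2, -0.3]
finger_gap: 1.0
grasp_force: 0.0
t: 2.85
eef_pos: [0.588, 0.1642, 0.1414]
orientation: [0.212, 0.977, 0.001, 0.002]
wrist_force: [-0.8, 0.6, 5.9]
finger_gap: 0.497
grasp_force: 40.8
t: 3.35
eef_pos: [0.588, 0.1642, 0.1414]
orientation: [0.212, 0.977, 0.001, 0.002]
wrist_force: [-0.7, 0.9, 6.8]
finger_gap: 0.504
grasp_force: 40.9
[0.05320495 0.16326545 0.01339747] [-0.71337913  0.85375275  6.79563167]
```

View pics/w1.png

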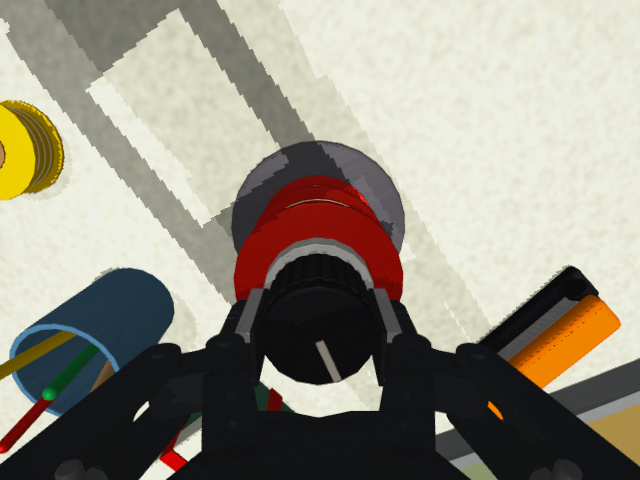

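The fingers hold the cap squarely, with the pointer at about (328,360). I'll feel counterclockwise first, in small steps.

```bash
cat > st.py <<'E'
from h import *
s=ctrl.get_state(); M=R.from_quat(s["orientation"]).as_matrix()
print("yaw",np.degrees(np.arctan2(M[1,1],M[0,1])).round(2),"torque",np.round(s["torque"],3),"F",np.round(s["wrist_force"],1),"q6",round(s["joint_positions"][5],3))
E
python3 st.py; python3 -m crank '[0,0,0.03,0.014,0, 0,0,0,0.014,0, 0,0,0,0.014,0, 0,0,0,0,0, 0,0,0,0,0]'; python3 st.py; python3 -m crank '[0,0,0,0.014,0, 0,0,0,0.014,0, 0,0,0,0.014,0, 0,0,0,0,0, 0,0,0,0,0]'; python3 st.py
```

```text
yaw 65.55 torque [ 0.092  0.209 -0.047] F [-0.4  0.6  5.5] q6 -0.956
t: 3.9
eef_pos: [0.5874, 0.1639, 0.1414]
orientation: [0.148, 0.989, 0.0, 0.001]
wrist_force: [-1.2, 0.3, 3.9]
finger_gap: 0.501
grasp_force: 41.0
yaw 73.03 torque [ 0.004 -0.016  0.023] F [-1.2  0.3  3.9] q6 -1.087
t: 4.4
eef_pos: [0.5875, 0.1639, 0.1414]
orientation: [0.082, 0.997, 0.0, 0.001]
wrist_force: [0.3, -0.5, 4.9]
finger_gap: 0.498
grasp_force: 41.1
yaw 80.55 torque [0.033 0.005 0.04 ] F [ 0.3 -0.5  4.9] q6 -1.218
```

It turned 15° with no resistance torque, so counterclockwise is free. I'll continue to about 65°.

```bash
python3 -m crank '[0,0,0,0.028,0, 0,0,0,0.028,0, 0,0,0,0.028,0, 0,0,0,0.028,0, 0,0,0,0,0]'; python3 st.py; python3 -m crank '[0,0,0,0.028,0, 0,0,0,0.028,0, 0,0,0,0.028,0, 0,0,0,0.028,0, 0,0,0,0,0]'; python3 st.py;  python3 -m crank '[0,0,0,0.028,0, 0,0,0,0.028,0, 0,0,0,0,0, 0,0,0,0,0, 0,0,0,0,0]'; python3 st.py
python3 -c "
from h import *
c=ctrl.read_camera('wrist');save(c,'w2.png')
px=[]
c=ctrl.read_camera('top');save(c,'t2.png')"
```

```text
t: 4.9
eef_pos: [0.5875, 0.1639, 0.1414]
orientation: [-0.095, 0.995, 0.0, 0.001]
wrist_force: [0.0, -0.3, 5.3]
finger_gap: 0.501
grasp_force: 41.1
yaw 100.88 torque [ 0.033 -0.044  0.04 ] F [ 0.  -0.3  5.3] q6 -1.573
t: 5.4
eef_pos: [0.5875, 0.164, 0.1414]
orientation: [-0.268, 0.964, -0.0, 0.001]
wrist_force: [0.1, -0.0, 5.1]
finger_gap: 0.497
grasp_force: 41.1
yaw 121.04 torque [0.118 0.009 0.059] F [ 0.1 -0.   5.1] q6 -1.924
t: 5.9
eef_pos: [0.5874, 0.164, 0.1414]
orientation: [-0.35, 0.937, -0.0, 0.001]
wrist_force: [0.2, -0.8, 5.9]
finger_gap: 0.498
grasp_force: 41.1
yaw 130.94 torque [ 0.085 -0.008  0.038] F [ 0.2 -0.8  5.9] q6 -2.097
```

View pics/w2.png

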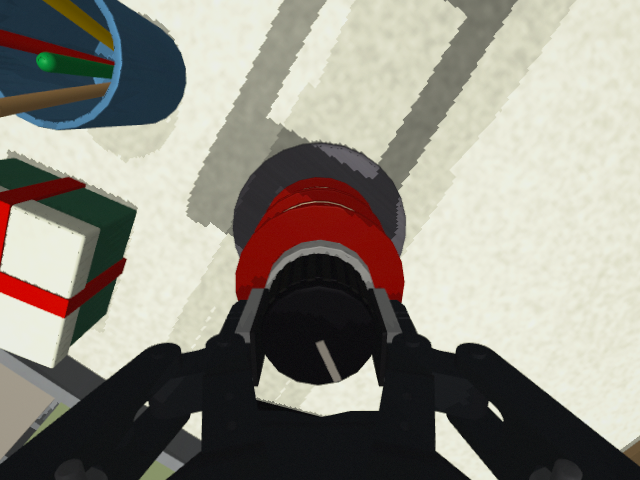

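The pointer is still at (328,360) in the gripper frame, so the cap turned the full 65° without slipping. Now a gentle lift.

```bash
python3 -m crank '[0,0,0.1,0,0, 0,0,0.1,0,0, 0,0,0.1,0,0, 0,0,0,0,0, 0,0,0,0,0]'; python3 st.py
```

```text
t: 6.5
eef_pos: [0.587, 0.1638, 0.1526]
orientation: [-0.351, 0.937, -0.0, 0.0]
wrist_force: [1.3, 1.2, 1.0]
finger_gap: 0.501
grasp_force: 41.0
yaw 131.05 torque [ 0.226 -0.16  -0.007] F [1.3 1.2 1. ] q6 -2.099
```

```bash
python3 -m crank '[0,0,0.2,0,0, 0,0,0.5,0,0, 0,0,0.6,0,0, 0,0,0.5,0,0, 0,0,0.3,0,0]'; python3 -m crank '[0,0,0.05,0,0, 0,0,0,0,0, 0,0,0,0,0, 0,0,0,0,0, 0,0,0,0,0]'; python3 st.py
python3 - <<'E'
from h import *
c=ctrl.read_camera('wrist');save(c,'w3.png')
g=[(a,b) for a in range(270,370,2) for b in range(290,380,2)]
P=pts(c,g); col=np.array([c["color"][b,a] for a,b in g]); k=col.max(1)<70
print("cap top z",np.median(P[k,2]))
c=ctrl.read_camera('side');cv2.imwrite("pics/s3.png",cv2.resize(c["color"][90:250,200:400,::-1],(700,560)))
E
```

```text
t: 7.0
eef_pos: [0.5873, 0.1636, 0.2385]
orientation: [-0.351, 0.937, -0.0, 0.001]
wrist_force: [-0.5, 0.6, -0.7]
finger_gap: 0.497
grasp_force: 41.9
t: 7.5
eef_pos: [0.5863, 0.1637, 0.2372]
orientation: [-0.351, 0.936, 0.0, -0.001]
wrist_force: [-0.1, 0.1, -1.1]
finger_gap: 0.499
grasp_force: 41.9
yaw 131.07 torque [ 0.036 -0.009 -0.029] F [-0.1  0.1 -1.1] q6 -2.099
cap top z 0.24632518773536288
```

View pics/s3.png

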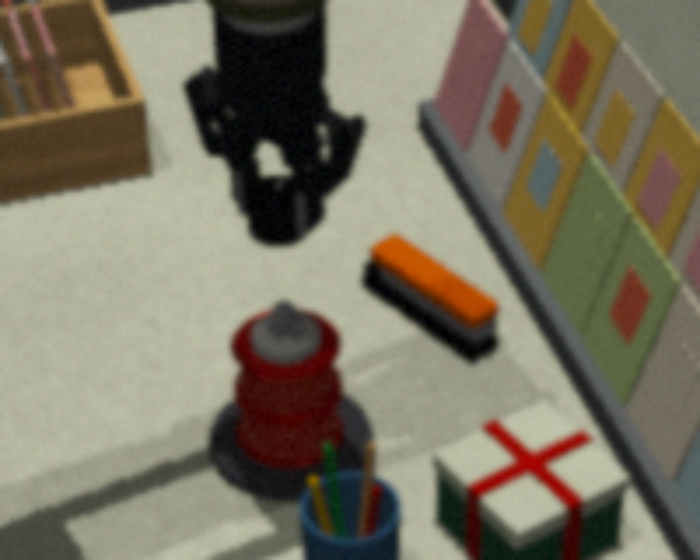

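The side view shows the cap in the gripper at about (280,215), well above the bare spindle stub at (285,310). Its top has risen about 96 mm, so I'm handing in.

```bash
python3 -c "
from plant import ctrl
print(ctrl.finish_job())"
```

```text
the job is handed in; nothing more can be done
None
```

The red stand's cap unscrewed counterclockwise (an ordinary thread): I turned it about 65°, lifted it off, and handed in with the gripper still holding it about 96 mm above its seat, over its stand; the hand-in returned no verdict.

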